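# Unlock the pressure pot's filler cap at the leather bench

## Robot

A 6-joint arm with a two-finger parallel gripper is mounted at the origin on the work surface. World frame = base frame: x ahead of the robot, y to its left, z up, the work surface at z = 0. Lengths are in m, angles in degrees, forces in N, time in s.
With the tool pointing down it reaches from about 0.4 to 0.825 m from the base axis. Payload 7 kg.
Tool frame: the origin (TCP) lies on the centre line of the jaws, within the pads' length; the fingertips stand 14 mm ahead of it and the grasp point (between the pads) lies 5 mm behind it; z points along the fingers, y is the line along which they close (so a half turn about z gives the same grasp; the last joint's range is limited). The gripper opens to 88 mm and grips with 3 to 60 N. Pads are 19 mm wide; open, the fingers measure 130 mm over their backs; the gripper's body (78 mm by 193 mm) begins 47 mm behind the grasp point.
Start: joints at [-53.05, 20.546, 0.682, 0, -70.136, -16.507], TCP at [0.236, -0.632, 0.241] pointing down, gripper open.
Joint ranges: [-176.03, 176.03], [-82.01, 121.73], [-58.28, 71.71], [-173.87, 95.51], [-174.79, -0.11], [-173.66, 173.66]. Speed limits (degrees/s): [136.94, 136.94, 172.46, 180, 180, 180].

## Interface

Orientations are given as [roll, pitch, yaw] about the fixed x, y, z axes, in that order (R = Rz(yaw) Ry(pitch) Rx(roll)).
In Python, from plant import r gives the robot as it stands.
- The arm moves only by the tool send_rows, never from a script. Its argument "steps" is a list of rows, each an object with "dp": the shift along the tool's x, y, z in mm, a list of three; "roll": the turn about the tool's z in rad; "jaw": the opening in per cent of the stroke, from 0 (shut) to 100 (fully open). In form: [{"dp": [tx, ty, tz], "roll": roll, "jaw": jaw}, ...]. A call has 1 to 5 rows; each row is the pose to reach, as a shift and turn from the pose commanded when the call began, along the tool's axes at that moment; what a row does not reach only later rows make up. A row lasts 1/8 s, in which the tool goes at most 62.5 mm and 10.7 degrees, less where a joint would pass 70% of its speed; a pose out of reach is approached as far as the arm can. A call with a gripper value outside its range is refused whole. The fingers move at their own pace and stop on an object; "newtons" is the grip in N (left out, the last holds). Time passes only in rows, so rows that repeat a pose let the fingers close. It gives the time, the measured TCP pose, the force, the opening and the grip force at its end, in the units of the state.
- r.get_state(): the state, without advancing time (a new reading comes with each control period).
- r.capture(name): name is "side" or "top"; returns a dict with "image" (480x640x3 uint8, blue, green, red), "K" (3x3 intrinsics, pixels), "rvec" (rotation vector, rad) and "tvec" (3), from world to camera coordinates, as OpenCV has them. Camera axes: x right, y down, z forward; pixel columns grow to the right and rows downward; lengths in m; the calibration is good to about 2 mm. A picture is of the moment at which its call begins. There is no depth.
- r.close_job(): hands the job in; it is judged then, once.
The state is a dict: "time_s": time; "joints": joint angles; "qd": joint speeds; "joint_torque": joint torques, N m; "tcp_pos": TCP position; "eef_rot": TCP orientation; "contact_force": force on the tool from outside, world axes, zero at the start; "moment": the same for the moment, N m; "gripper_width": finger opening in m; "gripper_force": force on a finger pad.
Only numpy, scipy, OpenCV 4.12 (cv2) and the standard library are available. Lean on these libraries where they do the work, as an engineer would, in place of code of your own. Each camera call takes 0.05 s, during which the arm holds its last target. There are 200 camera calls.

## Task

The blue-banded finish pot on the leather bench is due for a refill, so unlock its orange pressure cap. Turn the cap anticlockwise (seen from above), without pressing, up to its first stop; then push it down and, holding it down, turn it on past the stop until it is released and springs up; let go and leave it standing raised on its pot. Do not turn the grey cap of the other pot.

Things in the scene. Friction and masses are not known exactly. Their poses are not given: they have to be found in the camera images.
- orange_grip (a point): Grip point of the ORANGE cap on the blue-banded pot (130 mm wide, bolted down). Cap: disc 74 mm across, top 175 mm above the bench, with an upright bar across it 60 mm long, 16 mm wide, 40 mm high. Point: on the turning axis, in the bar, 26 mm above the disc, 14 mm below the bar's top (201 mm above the bench when locked). x along the bar, y across it, z up; moves with the cap.
- orange_cap (a joint): Turn of the orange cap, rad, growing anticlockwise seen from above. Starts between 0 and 0.25 (locked). First stop at 0.60 (34 degrees): unpressed it turns no further. Held down it passes; the stop is behind it from about 0.95; from 1.2 (69 degrees) the cap is released. Hard end at 1.5. Stays where it is left.
- orange_press (a joint): Cap height, m, growing downwards: 0 when locked. A spring pushes the cap up; pressing takes 6 to 10 N. It must be 5 mm or more down to pass the first stop and bottoms out at 10 mm: aim for 7 to 8 mm. Turned to its release and not held down, it rises by itself to -0.010 (10 mm higher than locked).
- grey_cap (a joint): Turn of the GREY cap on the other, green-banded pot, same shape and size, 0.2 to 0.5 m from the orange one; same sense; starts between 0 and 0.1 rad. Not to be turned.
There are look-alikes about, which are no part of the job. Leave any purple or turquoise look-alike of the part that bears orange_grip alone.

How it is judged:
By the outcome, as a careful person would: the job done as asked, in the order asked, and still so for the second after the job is handed in, with the robot touching nothing.
It also fails if it takes over 38 s, if anything falls off the work surface, if the arm or the gripper's body presses on something with over 40 N, if the wrist force passes 120 N, or if a joint passes its speed limit or range.

## Working session

There is one attempt and no reset: what is moved stays moved. The work goes in short steps, Python scripts to look and compute and a tool call to move; the robot and the scene stay as the last step left them, time stands still between calls to the robot, and variables do not carry over. Pictures are saved under pics/ and viewed, at most 10 in all, crops included, and the job is handed in when it is done.

Besides the shell and the picture viewer there is one more tool, called after "Request:" by a JSON object that holds its "api" and its "payload". send_rows: Moves the arm, as the interface text tells. Its arguments: {"type":"object","properties":{"steps":{"type":"array","items":{"type":"object","properties":{"dp":{"type":"array","items":{"type":"number"}},"roll":{"type":"number"},"jaw":{"type":"number"}}}},"newtons":{"type":"number"}},"required":["steps"]}

```bash
mkdir -p pics; python3 - <<'E'
from plant import r
import cv2
for n in ("top","side"):
    c=r.capture(n); cv2.imwrite(f"pics/{n}0.png",c["image"]); print(n,c["K"],c["rvec"],c["tvec"])
print(r.get_state())
E
```

```text
top [[551.4723587    0.         329.56061323]
 [  0.         551.4723587  245.47073125]
 [  0.           0.           1.        ]] [ 2.16459813 -2.17198731  0.0600699 ] [0.05112821 0.44939078 1.05683505]
side [[515.93761852   0.         314.34306526]
 [  0.         515.93761852 235.95201877]
 [  0.           0.           1.        ]] [ 0.70103931  2.9369925  -0.49684385] [ 0.40706833 -0.17822011  1.17854938]
{'time_s': 0.1, 'joints': array([-5.30486607e+01,  2.05883792e+01,  6.39590061e-01, -1.88580783e-02,
       -7.01369100e+01, -1.65067977e+01]), 'qd': array([-0.02650789, -0.01571241,  0.14581086, -0.03639629,  0.00834272,
       -0.09588244]), 'joint_torque': array([-2.53629754e-03, -5.84164274e+01,  2.93748200e+01,  7.01565519e+00,
        1.00851417e-02, -4.03062415e-05]), 'tcp_pos': array([ 0.23561131, -0.63209469,  0.23970532]), 'eef_rot': array([ 1.79912795e+02, -7.35392561e-03, -1.59561874e+02]), 'contact_force': array([-0.50485347,  0.11453872,  0.35737939]), 'moment': array([ 0.0612224 ,  0.03572977, -0.01545324]), 'gripper_force': 0.0, 'gripper_width': 0.08776818410635959}
```

View pics/top0.png

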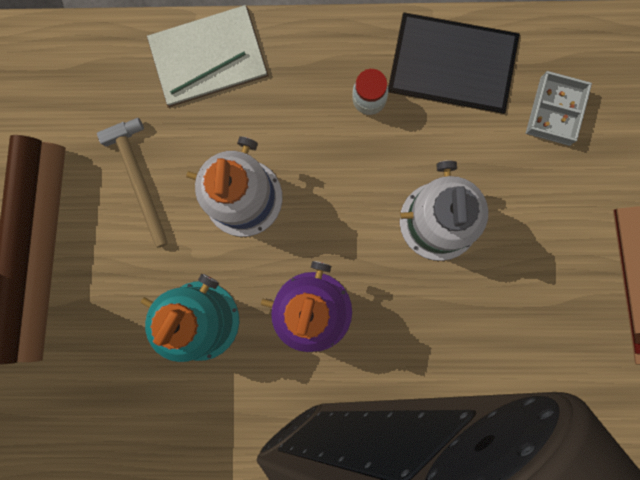

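View pics/side0.png

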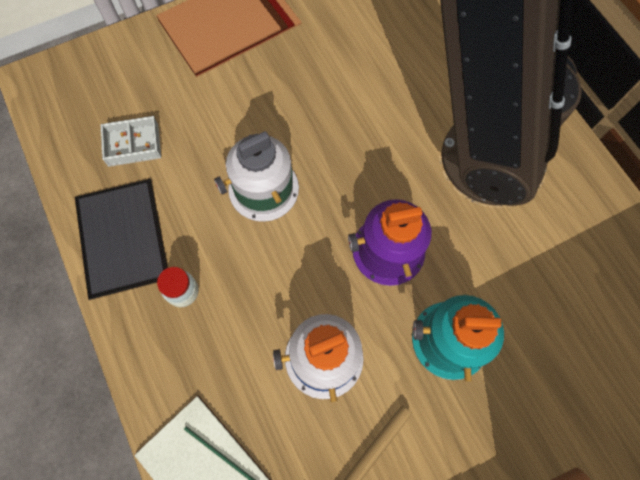

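Candidates in the top view are the white blue-banded pot with orange cap (226,181), the purple pot (306,316), the turquoise pot (174,327) and the grey-capped green-banded pot (456,207). In the side view they are at (326,347), (403,223), (477,326) and (257,152). I choose the white blue-banded pot and will check it in one crop.

```bash
python3 - <<'E'
import cv2,numpy as np
a=cv2.imread("pics/top0.png")[135:235,175:275]; b=cv2.imread("pics/side0.png")[300:400,276:376]
f=lambda i:cv2.resize(i,(400,400),interpolation=cv2.INTER_CUBIC)
cv2.imwrite("pics/crop.png",np.hstack([f(a),f(b)]))
E
```

```text
(no output)
```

View pics/crop.png

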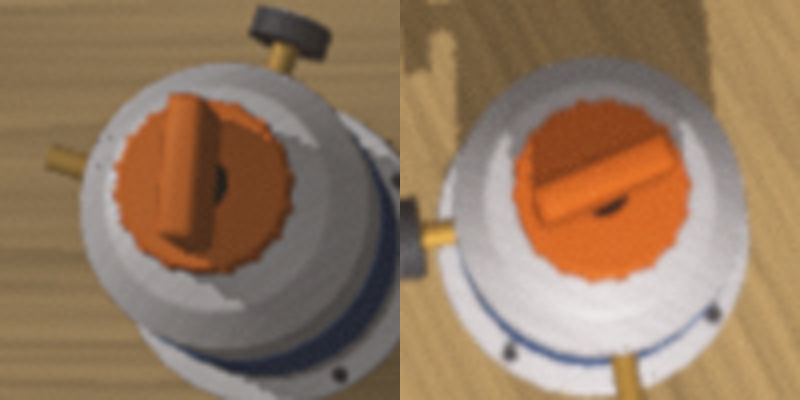

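The crop confirms the orange cap is on the white pot with the blue band. In the top view the disc centre is about (226,181.5) and the bar top runs from (221.7,159) to (219,194). In the side view the bar top centre is about (327.2,345).

```bash
cat > h.py <<'E'
import cv2,numpy as np
from plant import r
def ray(c,uv,z):
    R=cv2.Rodrigues(np.array(c["rvec"]))[0]; t=np.ravel(c["tvec"]); o=-R.T@t
    d=R.T@np.linalg.solve(c["K"],[uv[0],uv[1],1.]); return (o+d*(z-o[2])/d[2])[:2]
E
python3 - <<'E'
from h import *
t=r.capture("top"); s=r.capture("side")
p=ray(t,(221.7,159.2),.215);q=ray(t,(219,194.2),.215); print("top bar",p,q,(p+q)/2,np.linalg.norm(p-q),np.degrees(np.arctan2(*(p-q)[::-1])))
print("disc",ray(t,(226,181.5),.175),"side disc",ray(s,(326.5,347.5),.175))
p=ray(s,(276+(672-400)/4,300+151/4),.215);q=ray(s,(276+(540-400)/4,300+207/4),.215); print("side bar",p,q,(p+q)/2,np.linalg.norm(p-q),np.degrees(np.arctan2(*(p-q)[::-1])))
for n,u in (("purple",(306,316)),("teal",(174,327)),("grey",(456,207))): print(n,ray(t,u,.19))
E
```

```text
top bar [0.57485237 0.21931741] [0.51750741 0.22292821] [0.54617989 0.22112281] 0.057458525630714824 -3.6029559360049457
disc [0.54617437 0.22047736] side disc [0.54825808 0.22467033]
side bar [0.5192568  0.22759465] [0.5765696  0.22336075] [0.5479132 0.2254777] 0.05746897042166188 175.77503198614673
purple [0.32103162 0.08386106]
teal [0.30348061 0.29940794]
grey [ 0.49806384 -0.16204768]
```

Request:
{"api": "send_rows", "payload": {"steps": [{"dp": [0,0,-50],"roll": 0,"jaw": 100},{"dp": [-30,35,-80],"roll": 0,"jaw": 100},{"dp": [-68,80,-80],"roll": 0,"jaw": 100},{"dp": [-106,125,-80],"roll": 0,"jaw": 100},{"dp": [-144,169,-80],"roll": 0,"jaw": 100}], "newtons": 40}}

```text
time_s: 0.82
tcp_pos: [0.3118, -0.4221, 0.3205]
eef_rot: [-180.0, 0.0, -159.6]
contact_force: [1.3, 0.2, 1.0]
gripper_width: 0.0874
gripper_force: 0.0
```

Request:
{"api": "send_rows", "payload": {"steps": [{"dp": [-38,45,0],"roll": 0,"jaw": 100},{"dp": [-76,89,0],"roll": 0,"jaw": 100},{"dp": [-114,134,0],"roll": 0,"jaw": 100},{"dp": [-152,179,0],"roll": 0,"jaw": 100},{"dp": [-190,223,0],"roll": 0,"jaw": 100}]}}

```text
time_s: 1.45
tcp_pos: [0.4119, -0.1466, 0.3209]
eef_rot: [-180.0, 0.1, -159.6]
contact_force: [0.9, -0.5, 0.1]
gripper_width: 0.0878
gripper_force: 0.0
```

Request:
{"api": "send_rows", "payload": {"steps": [{"dp": [-38,45,0],"roll": 0.08,"jaw": 100},{"dp": [-76,89,0],"roll": 0.17,"jaw": 100},{"dp": [-114,134,0],"roll": 0.26,"jaw": 100},{"dp": [-152,179,0],"roll": 0.35,"jaw": 100},{"dp": [-190,223,0],"roll": 0.43,"jaw": 100}]}}

```text
time_s: 2.08
tcp_pos: [0.5121, 0.1288, 0.3208]
eef_rot: [180.0, 0.0, 175.7]
contact_force: [0.6, 0.7, -0.0]
gripper_width: 0.0878
gripper_force: 0.0
```

Request:
{"api": "send_rows", "payload": {"steps": [{"dp": [-14,48,0],"roll": 0,"jaw": 100},{"dp": [-28,96,20],"roll": 0,"jaw": 100},{"dp": [-28,96,60],"roll": 0,"jaw": 100},{"dp": [-28,96,70],"roll": 0,"jaw": 100},{"dp": [-28,96,70],"roll": 0,"jaw": 100}]}}

```text
time_s: 2.7
tcp_pos: [0.5469, 0.22, 0.2508]
eef_rot: [-180.0, -0.0, 175.8]
contact_force: [0.4, -0.3, 0.9]
gripper_width: 0.0877
gripper_force: 0.0
```

```bash
python3 - <<'E'
from h import *
s=r.capture("side");t=r.capture("top")
f=lambda i:cv2.resize(i,(400,400),interpolation=cv2.INTER_CUBIC)
cv2.imwrite("pics/c2.png",np.hstack([f(t["image"][120:240,165:285]),f(s["image"][290:410,266:386])]))
E
```

```text
(no output)
```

View pics/c2.png

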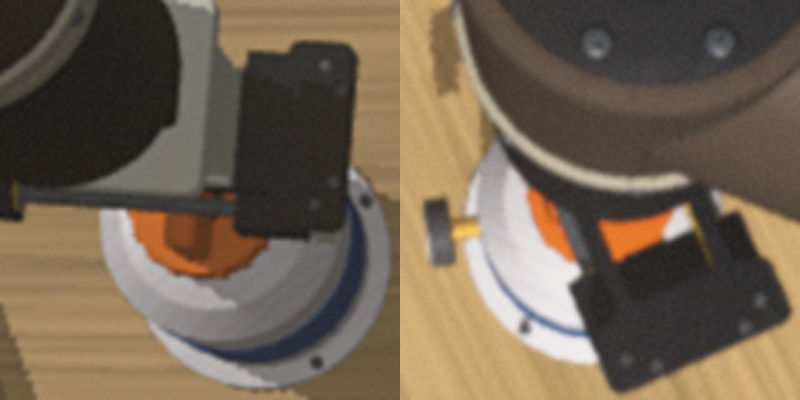

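Both views show the open fingers straddling the cap, with the disc and bar visible between them (top about (190,230) and side about (640,240) in the crops), so I descend.

Request:
{"api": "send_rows", "payload": {"steps": [{"dp": [0,3,20],"roll": 0,"jaw": 100},{"dp": [0,3,40],"roll": 0,"jaw": 100},{"dp": [0,3,54],"roll": 0,"jaw": 100},{"dp": [0,3,54],"roll": 0,"jaw": 60},{"dp": [0,3,54],"roll": 0,"jaw": 30}], "newtons": 20}}

```text
time_s: 3.42
tcp_pos: [0.5477, 0.2237, 0.1977]
eef_rot: [180.0, 0.1, 175.8]
contact_force: [0.2, 0.4, 0.2]
gripper_width: 0.0731
gripper_force: 0.0
```

Request:
{"api": "send_rows", "payload": {"steps": [{"dp": [0,0,0],"roll": 0,"jaw": 0},{"dp": [0,0,0],"roll": 0,"jaw": 0},{"dp": [0,0,0],"roll": 0,"jaw": 0},{"dp": [0,0,0],"roll": 0,"jaw": 0},{"dp": [0,0,0],"roll": 0,"jaw": 0}]}}

```text
time_s: 4.05
tcp_pos: [0.5471, 0.2235, 0.1966]
eef_rot: [-180.0, -0.0, 175.8]
contact_force: [0.1, 0.6, 0.2]
gripper_width: 0.0228
gripper_force: 0.0
```

```bash
python3 -c "
from plant import r
s=r.get_state();print({k:s[k] for k in ('joints','moment','contact_force','tcp_pos','gripper_width','gripper_force')})"
```

```text
{'joints': array([ 4.11589966e+01,  1.45567149e+01, -1.38428477e+01,  1.01590870e-03,
       -6.16033487e+01, -1.35351768e+02]), 'moment': array([ 0.03747655,  0.02298236, -0.04810113]), 'contact_force': array([0.137685  , 0.63862164, 0.19694882]), 'tcp_pos': array([0.5470966 , 0.22349516, 0.19655396]), 'gripper_width': 0.022756374730592395, 'gripper_force': 0.0}
```

Request:
{"api": "send_rows", "payload": {"steps": [{"dp": [0,0,0],"roll": 0,"jaw": 0},{"dp": [0,0,0],"roll": 0,"jaw": 0},{"dp": [0,0,0],"roll": 0,"jaw": 0}], "newtons": 20}}

```text
time_s: 4.42
tcp_pos: [0.547, 0.2229, 0.1965]
eef_rot: [-179.9, -0.0, 175.8]
contact_force: [-0.1, -3.7, 0.9]
gripper_width: 0.0158
gripper_force: 20.0
```

```bash
python3 -c "
from plant import r
s=r.get_state();print({k:s[k] for k in ('moment','contact_force','tcp_pos','gripper_width','gripper_force')})"
```

```text
{'moment': array([-1.75384426,  0.08016249,  0.02510139]), 'contact_force': array([-0.08844173, -3.65217474,  0.90081236]), 'tcp_pos': array([0.54695389, 0.22288461, 0.19652826]), 'gripper_width': 0.015781400680655488, 'gripper_force': 19.974979162216187}
```

Request:
{"api": "send_rows", "payload": {"steps": [{"dp": [0,-1,0],"roll": -0.05,"jaw": 0},{"dp": [0,-1,0],"roll": -0.12,"jaw": 0},{"dp": [0,-1,0],"roll": -0.19,"jaw": 0},{"dp": [0,-1,0],"roll": -0.26,"jaw": 0},{"dp": [0,-1,0],"roll": -0.32,"jaw": 0}], "newtons": 40}}

```text
time_s: 5.05
tcp_pos: [0.547, 0.2227, 0.1965]
eef_rot: [180.0, 0.0, -165.8]
contact_force: [-0.3, -1.4, 1.5]
gripper_width: 0.0158
gripper_force: 40.0
```

```bash
python3 -c "
from plant import r
s=r.get_state();print({k:s[k] for k in ('moment','contact_force','tcp_pos','eef_rot','gripper_width','gripper_force')})"
```

```text
{'moment': array([-0.64603475,  0.18044697, -0.16761913]), 'contact_force': array([-0.30269427, -1.43358736,  1.46947316]), 'tcp_pos': array([0.54697255, 0.22270746, 0.19654753]), 'eef_rot': array([ 1.79975864e+02,  3.04955478e-03, -1.65755036e+02]), 'gripper_width': 0.015771918003231643, 'gripper_force': 39.99296844005585}
```

Request:
{"api": "send_rows", "payload": {"steps": [{"dp": [0,0,0],"roll": -0.03,"jaw": 0},{"dp": [0,0,0],"roll": -0.06,"jaw": 0}]}}

```text
time_s: 5.3
tcp_pos: [0.547, 0.2226, 0.1965]
eef_rot: [180.0, -0.0, -162.4]
contact_force: [-0.8, -1.3, 0.9]
gripper_width: 0.0157
gripper_force: 40.1
```

```bash
cat > s.py <<'E'
from plant import r
s=r.get_state();print(s['moment'].round(2),s['contact_force'].round(1),s['tcp_pos'].round(4),s['eef_rot'].round(1),s['joint_torque'].round(2)[-1],s['time_s'])
E
python3 s.py
```

```text
[-0.68  0.06 -0.39] [-0.8 -1.3  0.9] [0.547  0.2226 0.1965] [ 180.    -0.  -162.4] -0.0 5.3
```

Request:
{"api": "send_rows", "payload": {"steps": [{"dp": [0,0,0],"roll": -0.03,"jaw": 0},{"dp": [0,0,0],"roll": -0.05,"jaw": 0}]}}

```text
time_s: 5.55
tcp_pos: [0.5471, 0.2225, 0.1965]
eef_rot: [180.0, 0.0, -159.5]
contact_force: [-0.3, -1.8, 0.3]
gripper_width: 0.0162
gripper_force: 40.8
```

```bash
python3 s.py
```

```text
[-0.78 -0.07 -1.06] [-0.3 -1.8  0.3] [0.5471 0.2225 0.1965] [ 180.     0.  -159.5] 0.81 5.55
```

Request:
{"api": "send_rows", "payload": {"steps": [{"dp": [0,0,0],"roll": -0.02,"jaw": 0},{"dp": [0,0,0],"roll": -0.02,"jaw": 0}]}}

```text
time_s: 5.8
tcp_pos: [0.5472, 0.2225, 0.1965]
eef_rot: [180.0, 0.0, -158.4]
contact_force: [1.1, -1.3, -0.3]
gripper_width: 0.0159
gripper_force: 41.2
```

```bash
python3 s.py
```

```text
[-0.7  -0.38 -1.02] [ 1.1 -1.3 -0.3] [0.5472 0.2225 0.1965] [ 180.     0.  -158.4] 1.18 5.8
```

Request:
{"api": "send_rows", "payload": {"steps": [{"dp": [0,0,0],"roll": 0.04,"jaw": 0},{"dp": [0,0,2],"roll": 0.04,"jaw": 0},{"dp": [0,0,4],"roll": 0.04,"jaw": 0},{"dp": [0,0,6],"roll": 0.04,"jaw": 0},{"dp": [0,0,7.5],"roll": 0.04,"jaw": 0}], "newtons": 55}}

```text
time_s: 6.42
tcp_pos: [0.5471, 0.2227, 0.1906]
eef_rot: [180.0, 0.1, -160.6]
contact_force: [-4.2, -2.3, 8.0]
gripper_width: 0.0156
gripper_force: 54.9
```

```bash
python3 s.py
```

```text
[-0.56  1.39 -0.04] [-4.2 -2.3  8. ] [0.5471 0.2227 0.1906] [ 1.800e+02  1.000e-01 -1.606e+02] 0.03 6.425
```

Request:
{"api": "send_rows", "payload": {"steps": [{"dp": [0,0,1.5],"roll": 0,"jaw": 0},{"dp": [0,0,1.5],"roll": 0,"jaw": 0}]}}

```text
time_s: 6.68
tcp_pos: [0.5471, 0.2227, 0.1888]
eef_rot: [-180.0, 0.1, -160.6]
contact_force: [-4.4, -1.8, 7.8]
gripper_width: 0.0155
gripper_force: 54.9
```

```bash
python3 s.py
```

```text
[-0.61  1.33 -0.07] [-4.4 -1.8  7.8] [0.5471 0.2227 0.1888] [-1.800e+02  1.000e-01 -1.606e+02] 0.06 6.675
```

Request:
{"api": "send_rows", "payload": {"steps": [{"dp": [0,0,0],"roll": -0.04,"jaw": 0},{"dp": [0,0,0],"roll": -0.1,"jaw": 0},{"dp": [0,0,0],"roll": -0.16,"jaw": 0}]}}

```text
time_s: 7.05
tcp_pos: [0.5471, 0.2227, 0.1888]
eef_rot: [-180.0, 0.1, -151.3]
contact_force: [-3.4, -2.5, 8.6]
gripper_width: 0.016
gripper_force: 54.9
```

```bash
python3 s.py
```

```text
[-0.61  1.32 -0.03] [-3.4 -2.5  8.6] [0.5471 0.2227 0.1888] [-1.800e+02  1.000e-01 -1.513e+02] -0.73 7.05
```

Request:
{"api": "send_rows", "payload": {"steps": [{"dp": [0,0,0],"roll": -0.07,"jaw": 0},{"dp": [0,0,0],"roll": -0.15,"jaw": 0},{"dp": [0,0,0],"roll": -0.23,"jaw": 0},{"dp": [0,0,0],"roll": -0.31,"jaw": 0},{"dp": [0,0,0],"roll": -0.38,"jaw": 0}]}}

```text
time_s: 7.68
tcp_pos: [0.5471, 0.2227, 0.1888]
eef_rot: [-180.0, 0.1, -129.5]
contact_force: [-4.0, -2.0, 7.7]
gripper_width: 0.0156
gripper_force: 54.9
```

```bash
python3 s.py
```

```text
[-0.7   1.3  -0.03] [-4.  -2.   7.7] [0.5471 0.2227 0.1888] [-1.800e+02  1.000e-01 -1.295e+02] -0.79 7.675
```

Request:
{"api": "send_rows", "payload": {"steps": [{"dp": [0,0,0],"roll": -0.06,"jaw": 0},{"dp": [0,0,0],"roll": -0.12,"jaw": 0},{"dp": [0,0,0],"roll": -0.18,"jaw": 0},{"dp": [0,0,0],"roll": -0.2,"jaw": 0},{"dp": [0,0,0],"roll": -0.2,"jaw": 0}]}}

```text
time_s: 8.3
tcp_pos: [0.5472, 0.2226, 0.1888]
eef_rot: [-179.9, 0.0, -118.2]
contact_force: [-3.0, -1.8, 8.1]
gripper_width: 0.0157
gripper_force: 54.9
```

```bash
python3 s.py
```

```text
[-0.79  1.29 -0.04] [-3.  -1.8  8.1] [0.5472 0.2226 0.1888] [-179.9    0.  -118.2] 0.14 8.3
```

Request:
{"api": "send_rows", "payload": {"steps": [{"dp": [0,0,-3],"roll": 0,"jaw": 0},{"dp": [0,0,-6],"roll": 0,"jaw": 0},{"dp": [0,0,-9],"roll": 0,"jaw": 0},{"dp": [0,0,-12],"roll": 0,"jaw": 0}]}}

```text
time_s: 8.8
tcp_pos: [0.5471, 0.2226, 0.2005]
eef_rot: [-180.0, 0.0, -118.2]
contact_force: [-2.2, -2.4, 4.1]
gripper_width: 0.0159
gripper_force: 54.9
```

```bash
python3 s.py
```

```text
[-0.7   0.75  0.04] [-2.2 -2.4  4.1] [0.5471 0.2226 0.2005] [-180.     0.  -118.2] -0.04 8.8
```

Request:
{"api": "send_rows", "payload": {"steps": [{"dp": [0,0,-4],"roll": 0,"jaw": 0},{"dp": [0,0,-4],"roll": 0,"jaw": 60},{"dp": [0,0,-4],"roll": 0,"jaw": 60},{"dp": [0,0,-4],"roll": 0,"jaw": 60},{"dp": [0,0,-4],"roll": 0,"jaw": 60}]}}

```text
time_s: 9.43
tcp_pos: [0.547, 0.2225, 0.2033]
eef_rot: [180.0, -0.0, -118.3]
contact_force: [0.2, -0.9, 0.4]
gripper_width: 0.0491
gripper_force: 0.0
```

Request:
{"api": "send_rows", "payload": {"steps": [{"dp": [0,0,0],"roll": 0,"jaw": 60},{"dp": [0,0,-20],"roll": 0,"jaw": 60},{"dp": [0,0,-60],"roll": 0,"jaw": 60},{"dp": [0,0,-110],"roll": 0,"jaw": 60},{"dp": [0,0,-130],"roll": 0,"jaw": 60}]}}

```text
time_s: 10.05
tcp_pos: [0.5479, 0.2228, 0.3371]
eef_rot: [-179.9, 0.2, -118.3]
contact_force: [0.1, -0.4, -0.3]
gripper_width: 0.0528
gripper_force: 0.0
```

Request:
{"api": "send_rows", "payload": {"steps": [{"dp": [44,-24,0],"roll": 0,"jaw": 60},{"dp": [88,-48,0],"roll": 0,"jaw": 60},{"dp": [132,-71,0],"roll": 0,"jaw": 60},{"dp": [176,-95,0],"roll": 0,"jaw": 60},{"dp": [176,-95,0],"roll": 0,"jaw": 60}]}}

```text
time_s: 10.68
tcp_pos: [0.5469, 0.0198, 0.3339]
eef_rot: [-180.0, 0.0, -118.5]
contact_force: [0.2, 0.6, -0.0]
gripper_width: 0.0526
gripper_force: 0.0
```

```bash
python3 - <<'E'
from h import *
s=r.capture("side");t=r.capture("top")
f=lambda i:cv2.resize(i,(400,400),interpolation=cv2.INTER_CUBIC)
cv2.imwrite("pics/c3.png",np.hstack([f(t["image"][135:235,175:275]),f(s["image"][300:400,276:376])]))
E
```

```text
(no output)
```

View pics/c3.png

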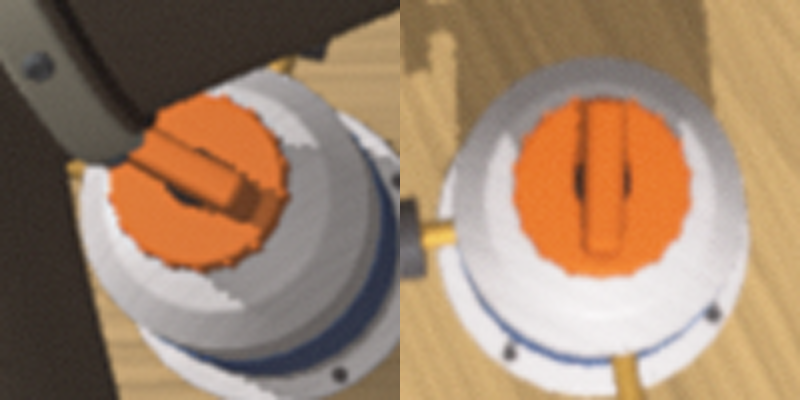

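The bar has turned about 66°; in the side crop it now runs from (604,100) to (602,250). The disc has shifted the way a raised cap should, and the gripper is clear, so I hand in.

```bash
python3 -c "
from plant import r
print(r.close_job())"
```

```text
the job is handed in; nothing more can be done
None
```

The orange cap on the blue-banded pot was turned to its first stop, pushed down about 8 mm, turned on past the stop to its release, and left standing raised. The job is handed in with the gripper clear; the arm never went to the grey cap, and the hand-in gave no verdict.

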